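# Charge the weld-ball feeder

### The arm

A 6-joint arm with a two-finger parallel gripper is mounted at the origin on the work surface. World frame = base frame: x ahead of the robot, y to its left, z up, the work surface at z = 0. Lengths are in mm, angles in rad, forces in N, time in s.
With the tool pointing down it reaches from about 350 to 975 mm from the base axis. Payload 7.1 kg.
Tool frame: the origin (TCP) lies between the finger pads; the fingertips stand 19 mm ahead of it and the grasp point (between the pads) is the TCP (ctrl.tcp_to_tips is the distance from the TCP to the fingertips, in mm); z points along the fingers, y is the line along which they close (so a half turn about z gives the same grasp; the last joint's range is limited). The gripper opens to 88 mm and grips with 3 to 60 N. Pads are 20 mm wide; open, the fingers measure 115 mm over their backs; the gripper's body (75 mm by 178 mm) begins 61 mm behind the grasp point.
Start: joints at [1.117, 0.423, 1.63, -0, 1.089, -0.019], TCP at [263.236, 566.844, 241.675] pointing down, gripper open.
Joint ranges: [-3, 3], [-0.9, 2.11], [0.09, 2.58], [-1.31, 4.45], [0.11, 2.69], [-2.54, 2.54]. Speed limits (rad/s): [2.39, 2.39, 3.01, 3.14, 3.14, 3.14].

### API

Orientations are given as a rotation vector (axis times angle).
In Python, from workcell import status, optics, ctrl gives the robot as it stands. The module is installed in compiled form; this text tells all that it offers.
- The arm moves only by the shell command python3 -m inch 'ROWS'. ROWS is JSON, a list that holds one entry, the list of rows, each a list of 7 numbers: the shift along the tool's x, y, z in mm, then the turn, a rotation vector about the tool's x, y, z in rad, then the opening in per cent of the stroke, from 0 (shut) to 100 (fully open). A call has 1 to 20 rows; each row is the pose to reach, as a shift and turn from the pose commanded when the call began, along the tool's axes at that moment; what a row does not reach only later rows make up. A row lasts 1/10 s, in which the tool goes at most 50 mm and 8.59 degrees, less where a joint would pass 70% of its speed; a pose out of reach is approached as far as the arm can. A call with a gripper value outside its range is refused whole. The fingers move at their own pace and stop on an object; the grip force is fixed at half the most. Time passes only in rows, so rows that repeat a pose let the fingers close. It gives the time, the measured TCP pose, the force, the opening and the grip force at its end, in the units of the state.
- status.get_obs(): the state, without advancing time (a new reading comes with each control period).
- optics.get_image(name): name is "side" or "top" or "wrist"; returns a dict with "frame" (480x640x3 uint8, red, green, blue), "fx", "fy", "cx", "cy" (pixels), "rvec" (rotation vector, rad) and "tvec" (3), from world to camera coordinates, as OpenCV has them; the wrist camera has in their place "hand_eye" (4x4, takes a point from camera to tool coordinates, whose origin is the TCP and whose axes are the flange's). Camera axes: x right, y down, z forward; pixel columns grow to the right and rows downward; lengths in mm; the calibration is good to about 2 mm. A picture is of the moment at which its call begins: read the wrist's pose just before it. There is no depth.
- ctrl.close_job(): hands the job in; it is judged then, once.
The state is a dict: "t": time; "qpos": joint angles; "qvel": joint speeds; "joint_torque": joint torques, N m; "ee_pos": TCP position; "orientation": TCP orientation; "ft_force": force on the tool from outside, world axes, zero at the start; "moment": the same for the moment, N m; "width": finger opening in mm; "grasp_force": force on a finger pad.
Only numpy, scipy, OpenCV 4.12 (cv2) and the standard library are available. Lean on these libraries where they do the work, as an engineer would, in place of code of your own. Each camera call takes 0.05 s, during which the arm holds its last target. There are 200 camera calls.

### The job

Take the orange-banded cup out from under the light bar, pour all eight copper balls from it into the feeder's bowl, and then set the empty cup upright and squarely down inside the pocket of the return tray. Do not knock the light bar, and leave the blue cup and the other things on the bench where they are.

Things in the scene. Friction and masses are not known exactly. Their poses are not given: they have to be found in the camera images.
- cup: Open sheet-steel cup with orange bands, holding 8 balls: 62 mm (its x) by 54 mm (its y), 64 mm tall, 160 g empty. Origin: centre of underside, z up. The end faces (+y, -y) are flat and upright: grip across these 54 mm. The +x and -x walls flare outwards by 7 degrees: it pours over either. Walls 3 mm, floor 4 mm, mouth inside 56 (x) by 48 mm (y). A half turn about z looks the same.
- blue_cup: A second cup of the same shape and size with blue bands, full of black nuts, 350 g; origin at the centre of its underside. It stands beside the orange cup and must stay there. Bystander.
- light_bar: Grey light bar on two posts, fixed; both cups stand below it. Origin on the table; y runs along the bar, x away from the robot. Bar: y -205 to 205, x 10 to 60, height 130 to 164 mm; it overhangs the cups' far half, so the gripper cannot come straight down on them, but the robot's side is open. Posts 16 mm thick at x 36, y +-185 mm.
- feeder: Vibratory feeder, fixed: a round green base with an open round aluminium bowl, 90 mm tall in all. Origin: on the table under its axis.
- feeder_rim (a point): Centre of the feeder bowl's mouth, level with its rim, 90 mm above the table; outside radius 64 mm, inside radius 61 mm.
- feeder_floor (a point): Centre of the bowl's inner floor, 36 mm above the table; the bowl is 54 mm deep, inside radius 51 mm at the floor.
- tray: Return tray, fixed: black plate with orange edges, 94 x 86 x 18 mm, with one rectangular pocket 70 mm along its x, 62 mm along its y and 12 mm deep. Origin: centre of its underside, z up.
- tray_floor (a point): Centre of the pocket's floor, 6 mm above the table; axes as the tray's.
- spray_can: Red and steel spray can, 52 mm diameter, 150 mm tall, loose, origin at the centre of its underside. Bystander.
- tip_jar: Small amber jar with a black cap, 52 mm diameter, 52 mm tall, loose, origin at the centre of its underside. Bystander.
- wire_brush: Wire brush, 200 mm long, lying on the table along its x, loose. Bystander.
- chip_hammer: Hammer, 240 mm long, lying on the table along its x, loose. Bystander.
- magnet_square: Red square welding magnet, about 80 x 80 x 22 mm, fixed, origin under its centre. Bystander.
- flange: Turned aluminium flange, 100 mm diameter, 34 mm tall, fixed, origin under its centre. Bystander.
- ball0_center (a point): Centre of copper-plated weld ball 1 of 8 (16 mm diameter, polished, 17 g), in the orange cup at the start.
- ball1_center (a point): Centre of copper-plated weld ball 2 of 8 (16 mm diameter, polished, 17 g), in the orange cup at the start.
- ball2_center (a point): Centre of copper-plated weld ball 3 of 8 (16 mm diameter, polished, 17 g), in the orange cup at the start.
- ball3_center (a point): Centre of copper-plated weld ball 4 of 8 (16 mm diameter, polished, 17 g), in the orange cup at the start.
- ball4_center (a point): Centre of copper-plated weld ball 5 of 8 (16 mm diameter, polished, 17 g), in the orange cup at the start.
- ball5_center (a point): Centre of copper-plated weld ball 6 of 8 (16 mm diameter, polished, 17 g), in the orange cup at the start.
- ball6_center (a point): Centre of copper-plated weld ball 7 of 8 (16 mm diameter, polished, 17 g), in the orange cup at the start.
- ball7_center (a point): Centre of copper-plated weld ball 8 of 8 (16 mm diameter, polished, 17 g), in the orange cup at the start.

How it is judged (in metres and radians):
On the way:
1. the orange cup is held tipped over the feeder (angle between cup's own z axis and vertical above 0.6 rad and horizontal distance between cup and feeder_rim below 0.17 m and height (world z) of cup above 0.08 m).
At the end, for the whole second after the job is handed in: All eight balls lie in the feeder's bowl; the orange cup stands in the tray's pocket, flat on its floor (within 4 mm), upright (within 3 degrees), centred within 12 mm and lined up with the pocket within 14 degrees (either way round), at rest (horizontal distance between each of ball0_center, ball1_center, ball2_center, ball3_center, ball4_center, ball5_center, ball6_center, ball7_center and feeder_floor below 0.058 m and z of ball0_center in the frame of feeder_floor between 0 and 0.05 m and z of ball1_center in the frame of feeder_floor between 0 and 0.05 m and z of ball2_center in the frame of feeder_floor between 0 and 0.05 m and z of ball3_center in the frame of feeder_floor between 0 and 0.05 m and z of ball4_center in the frame of feeder_floor between 0 and 0.05 m and z of ball5_center in the frame of feeder_floor between 0 and 0.05 m and z of ball6_center in the frame of feeder_floor between 0 and 0.05 m and z of ball7_center in the frame of feeder_floor between 0 and 0.05 m and horizontal distance between cup and tray_floor below 0.012 m and z of cup in the frame of tray_floor below 0.004 m and angle between cup's own z axis and vertical below 0.06 rad and angle between the x axis of cup and the x axis of tray, either way round below 0.25 rad and linear speed of cup below 0.02 m/s); the robot touches nothing.
It fails at once if the blue cup is moved by more than 20 mm (distance of blue_cup from where it was at the start of the episode above 0.02 m).
It fails at once if the blue cup or the spray can is tipped over (angle between any of blue_cup, spray_can's own z axis and vertical above 0.35 rad).
It fails at once if another loose bystander (spray can, jar, brush, hammer) is moved by more than 20 mm (distance of any of spray_can, tip_jar, wire_brush, chip_hammer from where it was at the start of the episode above 0.02 m).
It fails at once if the light bar is knocked by the robot (over 15 N) (contact force between any of the arm, the fingers and light_bar above 15 N).
It also fails if it takes over 51 s, if anything falls off the work surface, if the arm or the gripper's body presses on something with over 40 N, if the wrist force passes 120 N, or if a joint passes its speed limit or range.

## Working session

There is one attempt and no reset: what is moved stays moved. The work goes in short steps, Python scripts to look and compute and a shell command to move; the robot and the scene stay as the last step left them, time stands still between calls to the robot, and variables do not carry over. Pictures are saved under pics/ and viewed, at most 10 in all, crops included, and the job is handed in when it is done.

```bash
mkdir -p pics; python3 - <<'E'
from workcell import status, optics, ctrl
import cv2,pickle
o=status.get_obs();print(o['t'],o['ee_pos'],o['orientation'],o['width'],ctrl.tcp_to_tips)
for n in('top','side'):
    d=optics.get_image(n);cv2.imwrite(f'pics/{n}0.png',d['frame'][:,:,::-1]);pickle.dump(d,open(n+'.pkl','wb'))
    print({k:v for k,v in d.items() if k!='frame'})
d=optics.get_image('wrist');print(d['hand_eye'],d['fx'],d['cx'],d['cy'])
E
```

```text
0.0 [263.03591196 566.38492489 240.90231598] [-6.77519565e-01 -3.06734205e+00  2.32198862e-03] 87.76523432024624 19.0
{'fx': 578.9442203933454, 'fy': 578.9442203933454, 'cx': 319.4320320511759, 'cy': 252.7337974081801, 'rvec': array([ 2.17116406, -2.14115502,  0.13312486]), 'tvec': array([ -10.19537749,  556.4527383 , 1193.24181409])}
{'fx': 617.5607418869628, 'fy': 617.5607418869628, 'cx': 325.79153259752616, 'cy': 237.3237458378811, 'rvec': array([ 2.26003205, -0.89992733,  0.36964031]), 'tvec': array([-396.89500146,  326.87926559, 1488.17251061])}
[[ 9.22098225e-04 -9.59734884e-01 -2.80905859e-01  7.70820139e+01]
 [ 9.99999255e-01  6.60450170e-04  1.02611057e-03 -3.84813789e-01]
 [-7.99269790e-04 -2.80906596e-01  9.59734779e-01 -1.43065226e+02]
 [ 0.00000000e+00  0.00000000e+00  0.00000000e+00  1.00000000e+00]] 349.1484021119575 315.53573575619356 241.22128031366321
```

View pics/top0.png

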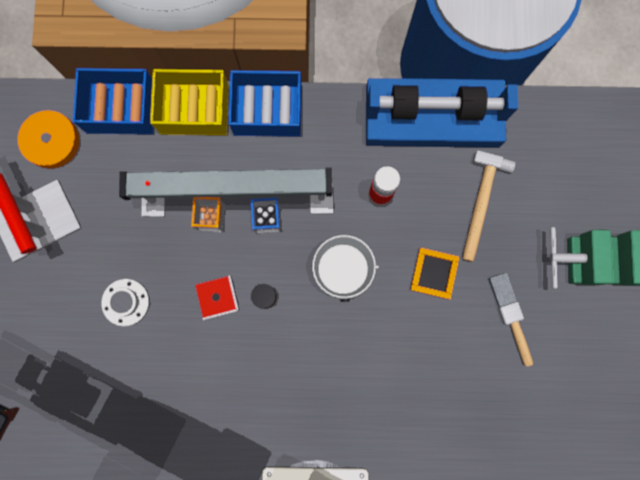

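View pics/side0.png

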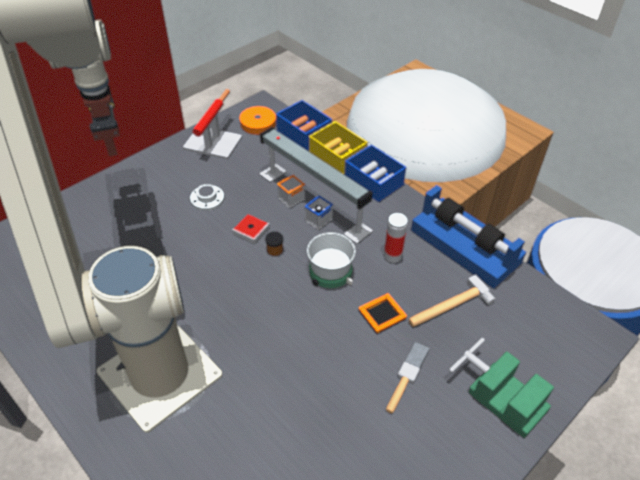

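Top: orange cup about (207,214), blue cup (265,215), bowl (344,267), tray (436,273). Side: orange cup (290,190), bowl (331,255), tray (383,313). I'll enlarge both views.

```bash
python3 - <<'E'
import cv2,pickle
t=cv2.imread('pics/top0.png');s=cv2.imread('pics/side0.png')
cv2.imwrite('pics/tc.png',cv2.resize(t[160:320,110:310],None,fx=3.5,fy=3.5,interpolation=2))
cv2.imwrite('pics/sc.png',cv2.resize(s[160:340,240:420],None,fx=3.3,fy=3.3,interpolation=2))
cv2.imwrite('pics/tc2.png',cv2.resize(t[220:310,300:470],None,fx=4,fy=4,interpolation=2))
E
```

```text
(no output)
```

View pics/tc.png

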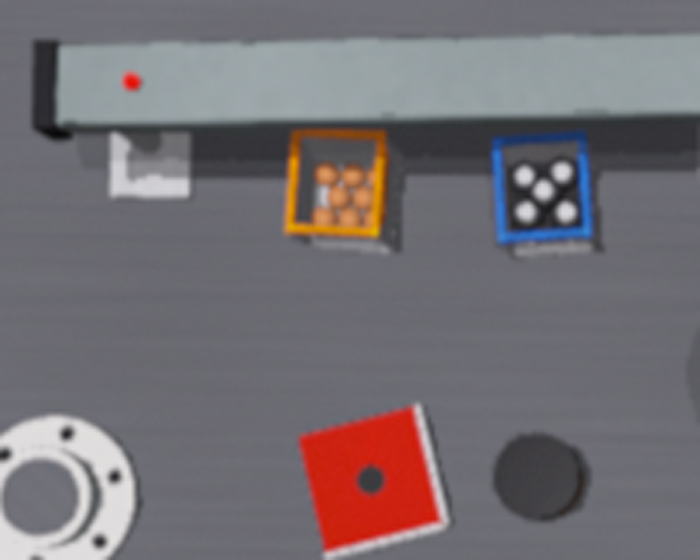

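View pics/sc.png

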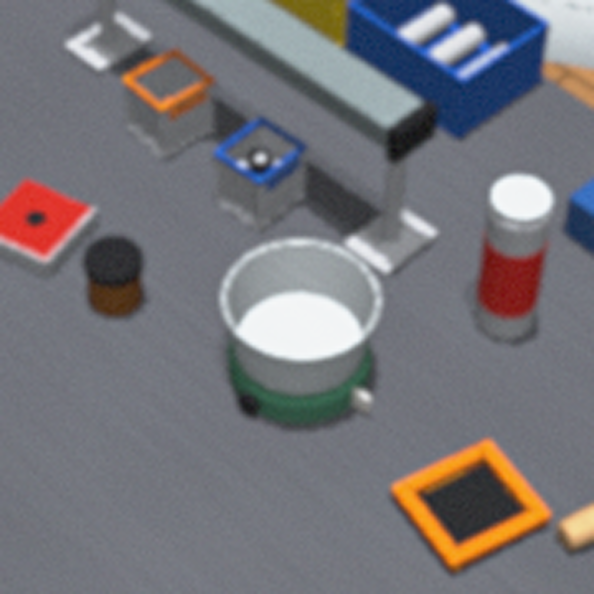

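View pics/tc2.png

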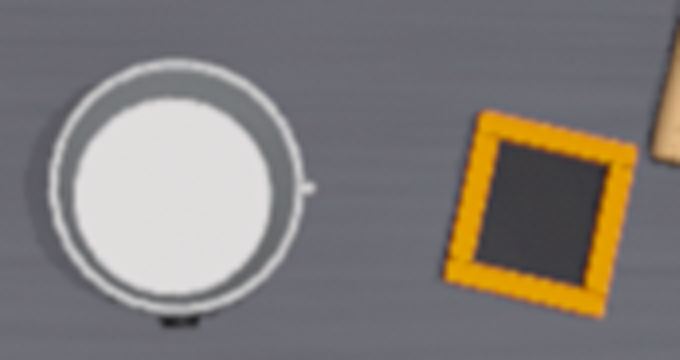

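```bash
cat > h.py <<'E'
import numpy as np,cv2,pickle
C={n:pickle.load(open(n+'.pkl','rb')) for n in('top','side')}
def P(d):
    K=np.array([[d['fx'],0,d['cx']],[0,d['fy'],d['cy']],[0,0,1]])
    return K@np.c_[cv2.Rodrigues(d['rvec'])[0],d['tvec']]
def tri(a,b):
    X=cv2.triangulatePoints(P(C['top']),P(C['side']),np.float64(a).T,np.float64(b).T);return (X[:3]/X[3]).T
def onz(n,p,z):
    M=P(C[n]);H=M[:,[0,1,3]].copy();H[:,2]+=M[:,2]*z
    return cv2.perspectiveTransform(np.float64([p]),np.linalg.inv(H))[0]
tc=lambda p:np.array(p)/3.5+[110,160]
sc=lambda p:np.array(p)/3.3+[240,160]
t2=lambda p:np.array(p)/4+[300,220]
E
python3 - <<'E'
from h import *
np.set_printoptions(precision=1,suppress=True)
def rep(n,a,b,z):
    X=tri(a,b);print(n,X.mean(0));
    for m,p in(('top',a),('side',b)):
        Y=onz(m,p,z);print(' ',m,Y.mean(0),end=' ')
        if len(Y)==4:
            e=[Y[0]-Y[1],Y[3]-Y[2],Y[0]-Y[3],Y[1]-Y[2]] # +y,+y,+x,+x
            print([(round(np.hypot(*v)),round(float(np.degrees(np.arctan2(v[1],v[0]))),1)) for v in e],end='')
        print()
# order ++ (+x+y), +-, --, -+
rep('cup',tc([(292,131),(387,131),(380,237),(285,234)]),sc([(172,50),(213,80),(167,110),(124,85)]),64)
rep('blue',tc([(492,138),(583,135),(591,236),(500,243)]),sc([(260,121),(304,150),(262,183),(214,153)]),64)
rep('tray',t2([(485,110),(637,148),(601,318),(446,281)]),sc([(489,440),(551,513),(455,570),(392,490)]),18)
print(onz('top',t2([(498,140),(610,165),(585,288),(475,262)]),18).mean(0))
rep('bowl',t2([(176,188)]),sc([(301,297)]),90)
print('bar',onz('top',tc([(58,128),(380,123),(690,117)]),164))
print('jar',onz('top',tc([(538,476)]),52),'can',onz('top',[(387,179)],150))
E
```

```text
cup [634.3 238.1  57.8]
  top [634.7 235.6] [(57, 90.8), (57, 89.0), (63, -1.5), (64, -1.7)]
  side [628.6 233.9] [(56, 90.2), (52, 97.5), (64, 5.3), (57, 1.2)]
blue [633.  115.   57.4]
  top [633.5 112.9] [(54, 92.7), (54, 95.3), (64, 5.9), (61, 5.8)]
  side [626.6 111.2] [(53, 93.3), (56, 95.7), (58, 2.0), (55, 4.6)]
tray [ 516.3 -251.4   13.1]
  top [ 517.4 -251.6] [(84, 76.6), (84, 77.3), (95, -13.1), (94, -12.7)]
  side [ 512.  -252.6] [(83, 77.8), (87, 77.6), (94, -11.6), (95, -9.3)]
[ 517.5 -251.4]
bowl [520.2 -51.7  88.5]
  top [521.3 -52.6] 
  side [518.1 -51.8] 
bar [[643.9 369. ]
 [649.1 192.5]
 [654.8  22.4]]
jar [[462.4 111.7]] can [[ 688.9 -132.6]]
```

```bash
cat > go.py <<'E'
import sys,json,numpy as np
from scipy.spatial.transform import Rotation as R
from workcell import status
def pose(xyz,head,a,flip=0):
    """tool z tilted a deg from down toward azimuth head deg; tool y = head+90 (flip: head-90)"""
    h,a=np.radians([head,a]);z=np.array([np.sin(a)*np.cos(h),np.sin(a)*np.sin(h),-np.cos(a)])
    y=np.array([-np.sin(h),np.cos(h),0])*(-1 if flip else 1)
    return np.array(xyz,float),R.from_matrix(np.c_[np.cross(y,z),y,z])
def rel(p,r):
    o=status.get_obs();r0=R.from_rotvec(o['orientation'])
    d=r0.inv().apply(p-o['ee_pos']);w=(r0.inv()*r).as_rotvec()
    print('shift',d.round(1),'turn',w.round(3),'deg',round(float(np.degrees(np.linalg.norm(w))),1))
def log():
    o=status.get_obs();json.dump([list(map(float,o[k])) for k in('qpos','ee_pos','orientation')],open('log.jsonl','a'));open('log.jsonl','a').write('\n')
    print('t',round(o['t'],2),'q',np.round(o['qpos'],3),'p',np.round(o['ee_pos'],1),'z',R.from_rotvec(o['orientation']).as_matrix()[:,2].round(3),'w',round(o['width'],1),'F',np.round(o['ft_force'],1),'g',round(o['grasp_force'],1))
if __name__=='__main__':
    log()
    if len(sys.argv)>1:
        v=list(map(float,sys.argv[1].split(',')));rel(*pose(v[:3],v[3],v[4],len(v)>5 and v[5]))
E
python3 go.py 450,250,240,-1.5,20
```

```text
t 0.15 q [ 1.117  0.424  1.631  0.     1.089 -0.019] p [263.1 566.5 241.1] z [-0.001 -0.001 -1.   ] w 87.8 F [ 0.7  0.5 -0.8] g 0.0
shift [-302.9 -208.3    1.3] turn [-0.073 -0.344 -0.404] deg 30.7
```

```bash
python3 -m inch '[[[-303,-208,1,-0.073,-0.344,-0.404,100],[-303,-208,1,-0.073,-0.344,-0.404,100],[-303,-208,1,-0.073,-0.344,-0.404,100]]]'; python3 go.py;  python3 go.py 450,250,240,-1.5,20
```

```text
t: 0.45
ee_pos: [340.3, 436.7, 241.2]
orientation: [0.123, 2.841, -0.004]
ft_force: [0.7, -1.4, -0.5]
width: 87.7
grasp_force: 0.0
t 0.45 q [ 1.023  0.272  1.893 -0.347  0.862 -0.249] p [340.3 436.7 241.2] z [ 0.293 -0.015 -0.956] w 87.7 F [ 0.7 -1.4 -0.5] g 0.0
t 0.45 q [ 1.023  0.272  1.893 -0.347  0.862 -0.249] p [340.3 436.7 241.2] z [ 0.293 -0.015 -0.956] w 87.7 F [ 0.7 -1.4 -0.5] g 0.0
shift [-119.8 -176.7   36.2] turn [-0.009 -0.051 -0.059] deg 4.5
```

```bash
python3 -m inch '[[[-120,-177,36,0,-0.05,-0.06,100],[-120,-177,36,0,-0.05,-0.06,100],[-120,-177,36,0,-0.05,-0.06,100]]]' >/dev/null; python3 go.py 450,240,200,-1.5,45
cat > kin.py <<'E'
import numpy as np,json
from scipy.spatial.transform import Rotation as R
from scipy.optimize import least_squares
E=R.from_euler
LO=np.array([-3,-.9,.09,-1.31,.11,-2.54]);HI=np.array([3,2.11,2.58,4.45,2.69,2.54])
def fk(q,m):
    off,a1,d1,a2,a3,d4,L,a2x=m
    A=E('z',q[0]);B=A*E('y',q[1]);C=B*E('y',q[2]);D=C*E('z',q[3])*E('y',q[4])*E('z',q[5])
    p=A.apply([a1,off,d1])+B.apply([a2x,0,a2])+C.apply([a3,0,d4])+D.apply([0,0,L])
    return p,D*E('z',np.pi/2)
def fit():
    data=[json.loads(l) for l in open('log.jsonl')]
    x0=np.array([12,0,350,400,0,400,250,0.])
    w=1e-3
    f=lambda m:np.r_[np.concatenate([fk(d[0],m)[0]-d[1] for d in data]),(m-x0)*w]
    s=least_squares(f,x0);print(s.x.round(1),'rms',np.sqrt(np.mean(f(s.x)**2)).round(2),'rot',[round(float((fk(d[0],s.x)[1].inv()*R.from_rotvec(d[2])).magnitude()),4) for d in data])
    return s.x
def ik(p,r,m,q0):
    f=lambda q:(lambda a:np.r_[(a[0]-p)/100,(a[1].inv()*r).as_rotvec()])(fk(q,m))
    s=least_squares(f,np.clip(q0,LO+.01,HI-.01),bounds=(LO,HI));return s.x,np.linalg.norm(s.fun)
if __name__=='__main__':
    m=fit();np.save('m.npy',m)
E
python3 kin.py
```

```text
t 0.75 q [ 0.751  0.183  2.03  -0.377  0.721 -0.53 ] p [414.7 306.4 240. ] z [ 0.337 -0.019 -0.941] w 87.9 F [ 0.3 -0.1  0. ] g 0.0
shift [-21.6 -64.9  50.7] turn [-0.01  -0.441 -0.001] deg 25.3
[ 1.190e+01  7.000e-01  3.130e+02  5.628e+02  7.800e+01  4.847e+02
  2.906e+02 -2.000e-01] rms 0.05 rot [0.0, 0.0, 0.0, 0.0]
```

```bash
cat > plan.py <<'E'
from kin import *
from go import pose
m=np.load('m.npy');rng=np.random.default_rng(0)
def sols(p,r,n=25):
    S=[]
    for _ in range(n):
        q,e=ik(p,r,m,rng.uniform(LO,HI))
        if e<1e-3 and not any(np.abs(q-s).max()<.05 for s in S):S.append(q)
    return S
np.set_printoptions(precision=2,suppress=True)
if __name__=='__main__':
  for fl in(0,1):
    for a in(45,60,75):
        print('flip',fl,'a',a)
        print(' grasp',*sols(*pose((633,235,42),-1.5,a,fl)))
        print(' back',*sols(*pose((540,235,100),-1.5,a,fl)))
        print(' tray',*sols(*pose((517,-251,50),-13,a,fl)))
        for h in(-6,-96,84):
            for T in(0,60,120):print('  pour',h,T,*sols(*pose((520,-52,160),h,a-T,fl),12))
E
time python3 plan.py
```

```text
flip 0 a 45
 grasp [0.49 0.75 2.01 3.99 0.48 1.17]
 back [0.59 0.58 2.19 4.12 0.52 1.13]
 tray [-0.61  0.69  2.25  2.67  0.61  1.7 ]
  pour -6 0 [-0.13  0.35  2.38  3.09  0.38  1.6 ]
  pour -6 60 [-0.12  0.5   1.75 -0.    1.15 -1.58]
  pour -6 120 [-0.12  1.02  1.24 -0.01  2.18 -1.58]
  pour -96 0 [ 0.25  0.58  1.86 -0.8   1.18  0.85]
  pour -96 60 [-0.27  0.41  1.91  0.33  0.89 -0.38]
  pour -96 120 [-0.61  0.83  1.79  1.    1.58 -1.12]
  pour 84 0 [-0.5   0.57  1.86  0.78  1.2   2.27]
  pour 84 60
  pour 84 120 [ 0.37  0.83  1.78 -1.03  1.57 -2.04]
flip 0 a 60
 grasp [0.54 0.87 2.07 3.79 0.88 1.43]
 back [0.67 0.72 2.25 3.91 0.92 1.44]
 tray [-0.66  0.87  2.31  2.72  1.08  1.55]
  pour -6 0 [-0.14  0.54  2.48  3.1   0.93  1.58]
  pour -6 60 [-0.12  0.39  1.91 -0.    0.84 -1.59]
  pour -6 120 [-0.12  0.9   1.34 -0.01  1.96 -1.58]
  pour -96 0 [ 0.33  0.7   1.82 -0.93  1.37  1.  ]
  pour -96 60 [-0.12  0.39  1.91 -0.    0.84 -0.02]
  pour -96 120 [-0.57  0.7   1.83  0.91  1.39 -1.02]
  pour 84 0 [-0.57  0.7   1.83  0.91  1.39  2.13]
  pour 84 60
  pour 84 120 [ 0.33  0.7   1.82 -0.93
[... 1620 characters left out ...]
-0.12  0.39  1.91  0.    0.84 -0.02]
  pour 84 120 [ 0.33  0.7   1.82 -0.93  1.37  1.  ]
flip 1 a 75
 grasp [ 0.57  1.03  2.07  3.75  1.27 -1.6 ]
 back [ 0.72  0.91  2.26  3.88  1.33 -1.55]
 tray [-0.7   1.08  2.3   2.69  1.52 -1.68]
  pour -6 0 [-0.14  0.83  2.52  3.1   1.51 -1.58]
  pour -6 60 [-0.13  0.31  2.08  0.01  0.49  1.54]
  pour -6 120 [-0.12  0.76  1.46 -0.01  1.71  1.56]
  pour -96 0 [ 0.37  0.83  1.78 -1.03  1.57 -2.04]
  pour -96 60
  pour -96 120 [-0.5   0.57  1.86  0.78  1.2   2.27]
  pour 84 0 [-0.61  0.83  1.79  1.    1.58 -1.12]
  pour 84 60 [-0.27  0.41  1.91  0.33  0.89 -0.38]
  pour 84 120 [ 0.25  0.58  1.86 -0.8   1.18  0.85]
real	0m14.340s
user	0m14.876s
sys	0m0.038s
```

```bash
cat > sim.py <<'E'
from plan import *
from scipy.spatial.transform import Slerp
import sys
def run(q,W,N=12):
    for name,(p,r) in W:
        p0,r0=fk(q,m);S=Slerp([0,1],R.concatenate([r0,r]));emax=0;js=0
        for s in np.linspace(0,1,N+1)[1:]:
            qn,e=ik(p0+s*(p-p0),S(s),m,q);emax=max(e,emax);js=max(js,np.abs(qn-q).max());q=qn
        print(name,q,'err %.4f maxstep %.2f'%(emax,js))
    return q
if __name__=='__main__':
    q=np.array([0.751,0.183,2.03,-0.377,0.721,-0.53])
    W=[('W1',pose((415,306,260),130,0,1)),('W2',pose((415,306,260),130,60,1)),('W3',pose((440,280,220),60,60,1)),('W4',pose((480,235,120),-1.5,60,1)),
    ('W5',pose((545,235,42),-1.5,60,1)),('W6',pose((633,235,42),-1.5,60,1)),('lift',pose((633,235,55),-1.5,60,1)),('back',pose((520,235,60),-1.5,60,1)),('up',pose((500,200,190),-1.5,60,1)),
    ('F0',pose((520,-100,190),40,60,1)),('F1',pose((517,-92,150),84,60,1))]+[('T%d'%T,pose((517,-92,145),84,60-T,1)) for T in(40,80,125)]+[('U',pose((517,-92,170),84,60,1)),('V',pose((510,-180,170),40,60,1)),('tray',pose((517,-251,120),-13,60,1)),('place',pose((517,-251,47),-13,60,1))]
    run(q,W)
E
python3 sim.py
```

```text
W1 [ 0.61  0.24  1.85  0.    1.05 -0.09] err 0.0000 maxstep 0.04
W2 [ 0.17  0.54  1.79  0.85  1.54 -0.89] err 0.0000 maxstep 0.10
W3 [ 0.16  0.36  2.37  1.99  0.83 -1.13] err 0.0000 maxstep 0.17
W4 [ 0.78  0.66  2.35  4.01  0.96 -1.68] err 0.0000 maxstep 0.19
W5 [ 0.66  0.87  2.22  3.85  1.   -1.61] err 0.0000 maxstep 0.02
W6 [ 0.54  0.87  2.07  3.79  0.88 -1.71] err 0.0000 maxstep 0.01
lift [ 0.54  0.84  2.08  3.8   0.86 -1.73] err 0.0000 maxstep 0.00
back [ 0.7   0.83  2.26  3.89  1.01 -1.61] err 0.0000 maxstep 0.02
up [ 0.66  0.45  2.37  3.99  0.82 -1.85] err 0.0000 maxstep 0.03
F0 [-0.7   0.51  2.18  1.47  1.03 -1.04] err 0.0000 maxstep 0.25
F1 [-0.63  0.73  1.78  0.86  1.42 -1.03] err 0.0000 maxstep 0.07
T40 [-0.38  0.47  1.89  0.42  0.93 -0.56] err 0.0000 maxstep 0.06
T80 [-0.01  0.45  1.92 -0.46  0.86  0.42] err 0.0000 maxstep 0.09
T125 [ 0.28  0.75  1.84 -1.02  1.38  1.06] err 0.0000 maxstep 0.08
U [-0.63  0.7   1.78  0.86  1.44 -1.  ] err 0.0000 maxstep 0.27
V [-0.85  0.59  2.08  1.33  1.1  -1.03] err 0.0000 maxstep 0.05
tray [-0.66  0.66  2.35  2.67  0.93 -1.5 ] err 0.0000 maxstep 0.13
place [-0.66  0.88  2.31  2.72  1.09 -1.59] err 0.0000 maxstep 0.02
```

```bash
python3 go.py 415,306,260,130,0,1 | tail -1
```

```text
shift [ -7.   -0.5 -18.8] turn [0.137 0.327 0.833] deg 51.9
```

```bash
python3 -m inch '[[[-7,0,-19,0.137,0.327,0.833,100],[-7,0,-19,0.137,0.327,0.833,100],[-7,0,-19,0.137,0.327,0.833,100],[-7,0,-19,0.137,0.327,0.833,100],[-7,0,-19,0.137,0.327,0.833,100],[-7,0,-19,0.137,0.327,0.833,100],[-7,0,-19,0.137,0.327,0.833,100]]]' >/dev/null; python3 go.py 415,306,260,130,60,1
```

```text
t 1.45 q [ 6.140e-01  2.420e-01  1.849e+00  1.000e-03  1.051e+00 -8.000e-02] p [415.8 307.8 260.2] z [-0.001  0.001 -1.   ] w 87.9 F [ 0.4 -0.1  0.4] g 0.0
shift [-0.8 -1.8  0.2] turn [ 0.002  1.046 -0.004] deg 59.9
```

```bash
python3 -m inch '[[[0,0,0,0,1.047,0,100],[0,0,0,0,1.047,0,100],[0,0,0,0,1.047,0,100],[0,0,0,0,1.047,0,100],[0,0,0,0,1.047,0,100],[0,0,0,0,1.047,0,100],[0,0,0,0,1.047,0,100],[0,0,0,0,1.047,0,100]]]' >/dev/null; python3 go.py 440,280,220,60,60,1
```

```text
t 2.25 q [ 0.174  0.545  1.792  0.85   1.539 -0.892] p [414.5 306.7 257.1] z [-0.558  0.664 -0.497] w 87.9 F [ 0.1  1.2 -0.6] g 0.0
shift [-50.5   2.7 -13.5] turn [-1.059  0.     0.605] deg 69.9
```

```bash
python3 -m inch '[[[-50,3,-13,-1.059,0,0.605,100],[-50,3,-13,-1.059,0,0.605,100],[-50,3,-13,-1.059,0,0.605,100],[-50,3,-13,-1.059,0,0.605,100],[-50,3,-13,-1.059,0,0.605,100],[-50,3,-13,-1.059,0,0.605,100],[-50,3,-13,-1.059,0,0.605,100],[-50,3,-13,-1.059,0,0.605,100],[-50,3,-13,-1.059,0,0.605,100]]]' >/dev/null; python3 go.py 480,235,120,-1.5,60,1
```

```text
t 3.15 q [ 0.169  0.341  2.377  1.995  0.817 -1.129] p [437.  282.8 223.7] z [ 0.435  0.749 -0.501] w 87.9 F [ 0.1 -0.6  0.8] g 0.0
shift [-100.    60.5   34.8] turn [-0.927 -0.002  0.542] deg 61.5
```

```bash
python3 -m inch '[[[-100,60,35,-0.927,0,0.542,100],[-100,60,35,-0.927,0,0.542,100],[-100,60,35,-0.927,0,0.542,100],[-100,60,35,-0.927,0,0.542,100],[-100,60,35,-0.927,0,0.542,100],[-100,60,35,-0.927,0,0.542,100],[-100,60,35,-0.927,0,0.542,100],[-100,60,35,-0.927,0,0.542,100],[-100,60,35,-0.927,0,0.542,100],[-100,60,35,-0.927,0,0.542,100],[-100,60,35,-0.927,0,0.542,100]]]' >/dev/null; python3 go.py 545,235,42,-1.5,60,1
python3 - <<'E'
from workcell import status,optics
import cv2,pickle
o=status.get_obs();d=optics.get_image('wrist');pickle.dump((o,d),open('w1.pkl','wb'))
cv2.imwrite('pics/w1.png',d['frame'][:,:,::-1])
E
```

```text
t 4.25 q [ 0.773  0.663  2.346  3.989  0.96  -1.676] p [482.8 238.1 120.7] z [ 0.868 -0.012 -0.497] w 87.8 F [-0.3  0.1 -0.9] g 0.0
shift [-37.3   2.6  93.1] turn [-0.011 -0.003 -0.003] deg 0.7
```

View pics/w1.png

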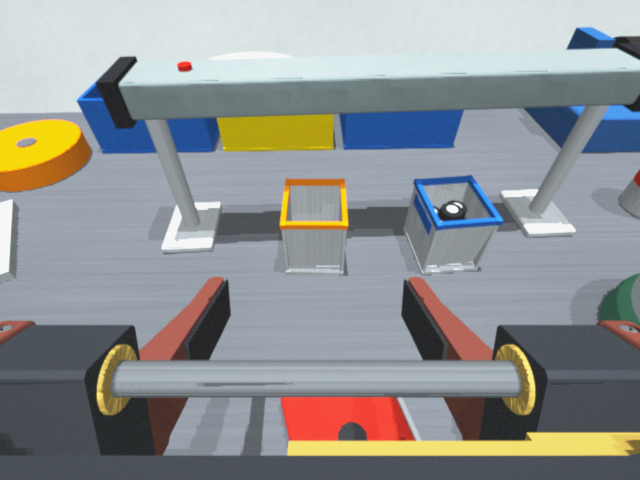

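Wrist view: the cup's front rim runs from (281,226) to (348,226), the back rim from (287,180) to (347,180), and the front base from (286,271) to (345,271). The cup is square to the gripper, and the bar is clear above it.

```bash
cat > wr.py <<'E'
import numpy as np
from scipy.spatial.transform import Rotation as R
def ray(o,d,uv,z):
    r=R.from_rotvec(o['orientation']);H=d['hand_eye']
    c=r.apply(H[:3,3])+o['ee_pos'];out=[]
    for u,v in uv:
        k=r.apply(H[:3,:3]@[(u-d['cx'])/d['fx'],(v-d['cy'])/d['fy'],1]);out.append(c+k*(z-c[2])/k[2])
    return np.array(out).round(1)
E
python3 - <<'E'
import pickle;from wr import *
o,d=pickle.load(open('w1.pkl','rb'))
print('rim',ray(o,d,[(281,224),(348,224),(347,180),(286,180)],64)[:,:2]);print('base',ray(o,d,[(286,271),(345,271)],0)[:,:2])
E
```

```text
rim [[604.3 264.5]
 [602.9 210. ]
 [662.4 206.1]
 [664.  262.9]]
base [[607.1 265. ]
 [605.8 208.9]]
```

```bash
python3 -m inch '[[[-37,1,93,-0.011,-0.003,-0.003,100],[-37,1,93,-0.011,-0.003,-0.003,100],[-37,1,93,-0.011,-0.003,-0.003,100],[-37,1,93,-0.011,-0.003,-0.003,100]]]' >/dev/null; python3 go.py 632,236.5,42,-1.7,60,1
```

```text
t 4.7 q [ 0.654  0.873  2.216  3.854  1.003 -1.616] p [545.  231.   39.8] z [ 0.864 -0.032 -0.503] w 87.6 F [-0.   0.1  0.4] g 0.0
shift [45.6 -8.5 73.9] turn [0.007 0.004 0.001] deg 0.4
```

```bash
python3 -m inch '[[[15,-5,24,0.007,0.004,0,100],[15,-5,24,0.007,0.004,0,100],[15,-5,24,0.007,0.004,0,100]]]' >/dev/null; python3 go.py 632,236.5,42,-1.7,60,1
```

```text
t 5.0 q [ 0.619  0.863  2.171  3.83   0.967 -1.647] p [573.5 236.7  44. ] z [ 0.868 -0.023 -0.496] w 87.6 F [-0.1 -1.1 -0.4] g 0.0
shift [27.3 -1.5 51.8] turn [-0.002 -0.004 -0.001] deg 0.3
```

```bash
python3 -m inch '[[[14,-1,26,0,-0.004,0,100],[27,-1,52,0,-0.004,0,100],[27,-1,52,0,-0.004,0,100],[27,-1,52,0,-0.004,0,100]]]' >/dev/null; python3 go.py 632,236.5,42,-1.7,60,1;python3 - <<'E'
from workcell import status,optics
import cv2,pickle
o=status.get_obs();d=optics.get_image('wrist');pickle.dump((o,d),open('w2.pkl','wb'))
cv2.imwrite('pics/w2.png',d['frame'][:,:,::-1])
E
```

```text
t 5.4 q [ 0.543  0.867  2.072  3.793  0.88  -1.71 ] p [631.3 236.   40.4] z [ 0.865 -0.024 -0.501] w 87.9 F [-0.  -0.2  0.6] g 0.0
shift [ 1.7 -0.5 -0.2] turn [-0.002  0.001 -0.   ] deg 0.1
```

View pics/w2.png

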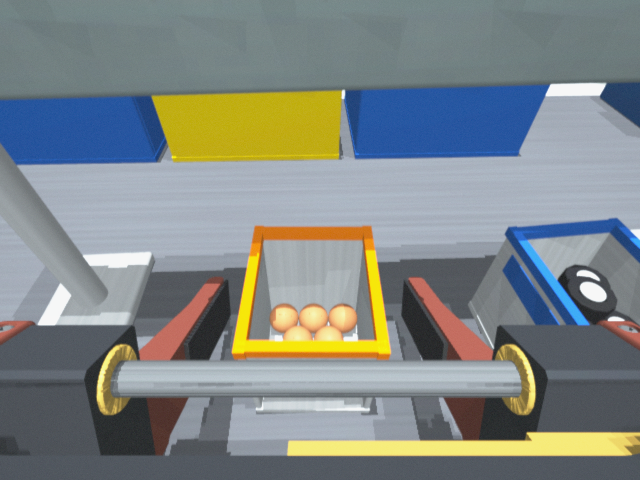

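The cup, rim x from 235 to 388, sits centred between the pads, with blue cup clear on the right. Close the gripper.

```bash
python3 -m inch '[[[0,0,0,0,0,0,50],[0,0,0,0,0,0,50],[0,0,0,0,0,0,50],[0,0,0,0,0,0,50],[0,0,0,0,0,0,50],[0,0,0,0,0,0,50],[0,0,0,0,0,0,50],[0,0,0,0,0,0,50]]]' ; python3 go.py 632,236,56,-1.7,60,1
```

```text
t: 6.25
ee_pos: [632.2, 236.6, 39.7]
orientation: [2.71, -0.038, 1.563]
ft_force: [-1.3, 2.3, 0.7]
width: 54.1
grasp_force: 30.0
t 6.25 q [ 0.542  0.869  2.07   3.792  0.88  -1.711] p [632.2 236.6  39.7] z [ 0.865 -0.024 -0.501] w 54.1 F [-1.3  2.3  0.7] g 30.0
shift [14.   0.6 -8.4] turn [-0.002  0.001  0.   ] deg 0.1
```

```bash
python3 -m inch '[[[7,0,-4,0,0,0,45],[14,0,-8,0,0,0,45],[14,0,-8,0,0,0,45],[7,0,-20,0,0,0,45],[-5,0,-41,0,0,0,45],[-17,0,-62,0,0,0,45],[-29,0,-83,0,0,0,45],[-38,0,-98,0,0,0,45],[-42,0,-105,0,0,0,45],[-42,0,-105,0,0,0,45]]]' ; python3 go.py 500,200,190,-1.5,60,1
```

```text
t: 7.25
ee_pos: [519.8, 240.1, 56.5]
orientation: [2.709, -0.037, 1.566]
ft_force: [1.6, 0.4, -1.3]
width: 53.9
grasp_force: 30.0
t 7.25 q [ 0.711  0.837  2.257  3.899  1.013 -1.608] p [519.8 240.1  56.5] z [ 0.866 -0.023 -0.499] w 53.9 F [ 1.6  0.4 -1.3] g 30.0
shift [106.4  40.5 -82.9] turn [ 0.    -0.001 -0.001] deg 0.1
```

```bash
python3 -m inch '[[[12,5,-10,0,0,0,45],[32,12,-25,0,0,0,45],[54,20,-42,0,0,0,45],[76,29,-59,0,0,0,45],[95,36,-74,0,0,0,45],[106,40,-83,0,0,0,45]]]' >/dev/null; python3 go.py 480,60,190,20,60,1
```

```text
t 7.85 q [ 0.657  0.445  2.375  3.994  0.814 -1.847] p [499.4 199.1 190.5] z [ 0.865 -0.024 -0.501] w 54.1 F [ 0.9 -0.5 -3.1] g 30.0
shift [ -8.  139.6 -13.2] turn [ 0.326  0.    -0.19 ] deg 21.6
```

```bash
python3 -m inch '[[[-1,18,-2,0.04,0,-0.024,45],[-3,45,-4,0.1,0,-0.06,45],[-5,75,-7,0.17,0,-0.1,45],[-6,105,-10,0.24,0,-0.14,45],[-7,130,-12,0.3,0,-0.175,45],[-8,140,-13,0.326,0,-0.19,45]]]' >/dev/null; python3 go.py 517,-92,165,84,60,1
```

```text
t 8.45 q [-0.057  0.426  2.529  2.727  0.878 -1.488] p [487.4  74.2 189.9] z [ 0.827  0.263 -0.496] w 54.0 F [ 1.1  0.6 -2.9] g 30.0
shift [-33.2 167.2  -6.9] turn [ 1.004 -0.002 -0.574] deg 66.3
```

```bash
python3 -m inch '[[[-3,15,-1,0.09,0,-0.05,45],[-7,33,-2,0.2,0,-0.115,45],[-10,52,-3,0.31,0,-0.178,45],[-14,71,-3,0.425,0,-0.243,45],[-18,91,-4,0.545,0,-0.312,45],[-22,110,-5,0.66,0,-0.378,45],[-26,129,-5,0.775,0,-0.443,45],[-29,147,-6,0.88,0,-0.503,45],[-32,160,-7,0.96,0,-0.55,45],[-33,167,-7,1.004,0,-0.574,45],[-33,167,-7,1.004,0,-0.574,45],[-33,167,-7,1.004,0,-0.574,45]]]' >/dev/null; python3 go.py 520,-92,145,84,60,1
```

```text
t 9.65 q [-0.628  0.702  1.787  0.863  1.436 -1.01 ] p [517.  -90.5 165.3] z [ 0.095  0.862 -0.498] w 54.1 F [-1.3 -0.4 -3. ] g 30.0
shift [-18.1   3.1   9.1] turn [ 0.004 -0.002 -0.002] deg 0.3
```

```bash
python3 -m inch '[[[-9,0,5,0,-0.1,0,45],[-17,1,10,0,-0.25,0,45],[-17,1,10,0,-0.4,0,45],[-17,1,10,0,-0.54,0,45],[-17,1,10,0,-0.68,0,45],[-17,1,10,0,-0.82,0,45],[-17,1,10,0,-0.94,0,45],[-17,1,10,0,-1.04,0,45],[-17,1,10,0,-1.12,0,45],[-17,1,10,0,-1.2,0,45],[-17,1,10,0,-1.28,0,45],[-17,1,10,0,-1.36,0,45],[-17,1,10,0,-1.44,0,45],[-17,1,10,0,-1.52,0,45],[-17,1,10,0,-1.6,0,45],[-17,1,10,0,-1.68,0,45],[-17,1,10,0,-1.76,0,45],[-17,1,10,0,-1.84,0,45],[-17,1,10,0,-1.92,0,45],[-17,1,10,0,-2.0,0,45]]]'; python3 go.py 517,-92,145,84,-68,1
```

```text
t: 11.65
ee_pos: [515.7, -91.6, 145.8]
orientation: [1.75, 1.569, -0.905]
ft_force: [-0.8, 0.4, -1.4]
width: 54.0
grasp_force: 30.0
t 11.65 q [ 0.239  0.663  1.87  -0.941  1.25   0.969] p [515.7 -91.6 145.8] z [-0.089 -0.811 -0.578] w 54.0 F [-0.8  0.4 -1.4] g 30.0
shift [0.5 1.4 0.6] turn [-0.004 -0.233 -0.002] deg 13.3
```

Force dropped to the empty-cup weight, so the balls have left. I'll tip a little further, hold, and look.

```bash
python3 -m inch '[[[0,0,0,0,-0.1,0,45],[0,0,0,0,-0.2,0,45],[0,0,0,0,-0.2,0,45],[0,0,0,0,-0.2,0,45],[0,0,0,0,-0.2,0,45],[0,0,0,0,-0.2,0,45]]]' >/dev/null; python3 go.py 517,-92,165,84,60,1
```

```text
t 12.25 q [ 0.284  0.761  1.836 -1.028  1.401  1.067] p [518.5 -92.  146.8] z [-0.098 -0.908 -0.408] w 53.9 F [ 0.2 -0.4 -2.4] g 30.0
shift [-16.7  -1.5  -7.3] turn [ 0.004  2.197 -0.005] deg 125.9
```

```bash
python3 -m inch '[[[-8,0,-4,0,0.15,0,45],[-16,0,-7,0,0.3,0,45],[-16,0,-7,0,0.45,0,45],[-16,0,-7,0,0.6,0,45],[-16,0,-7,0,0.75,0,45],[-16,0,-7,0,0.9,0,45],[-16,0,-7,0,1.05,0,45],[-16,0,-7,0,1.2,0,45],[-16,0,-7,0,1.35,0,45],[-16,0,-7,0,1.5,0,45],[-16,0,-7,0,1.65,0,45],[-16,0,-7,0,1.8,0,45],[-16,0,-7,0,1.95,0,45],[-16,0,-7,0,2.1,0,45],[-16,-1,-7,0.004,2.197,-0.005,45],[-16,-1,-7,0.004,2.197,-0.005,45]]]' >/dev/null; python3 go.py 500,-200,170,30,60,1
python3 - <<'E'
from workcell import optics
import cv2
d=optics.get_image('side');cv2.imwrite('pics/s2.png',cv2.resize(d['frame'][150:350,220:440,::-1],None,fx=2.8,fy=2.8,interpolation=2))
E
```

```text
t 13.85 q [-0.63   0.708  1.782  0.857  1.435 -1.009] p [516.9 -93.1 162. ] z [ 0.091  0.861 -0.501] w 54.1 F [-0.2  0.9 -1.1] g 30.0
shift [-47.3  -5.4 -97.6] turn [-0.816  0.002  0.468] deg 53.9
```

View pics/s2.png

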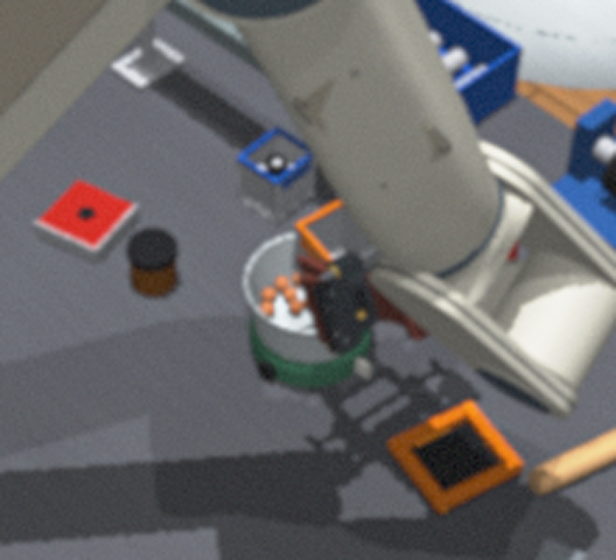

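Balls are visible in the bowl around (285,295), and none are on the bench. On to the tray.

```bash
python3 -m inch '[[[-6,-1,-12,-0.1,0,0.06,45],[-12,-1,-25,-0.21,0,0.12,45],[-18,-2,-38,-0.32,0,0.185,45],[-25,-3,-51,-0.43,0,0.25,45],[-31,-4,-65,-0.54,0,0.31,45],[-38,-4,-79,-0.66,0,0.38,45],[-44,-5,-91,-0.76,0,0.436,45],[-47,-5,-98,-0.816,0,0.468,45],[-47,-5,-98,-0.816,0,0.468,45]]]' >/dev/null; python3 go.py 517.5,-251,110,-12.8,60,1
```

```text
t 14.8 q [-0.88   0.553  2.154  1.477  1.028 -1.071] p [ 500.9 -198.2  173.4] z [ 0.749  0.432 -0.502] w 54.1 F [-0.1  0.2 -0.5] g 30.0
shift [-61.2  53.6  21.5] turn [-0.646  0.     0.38 ] deg 42.9
```

```bash
python3 -m inch '[[[-8,7,3,-0.1,0,0.059,45],[-18,16,6,-0.2,0,0.118,45],[-28,25,10,-0.3,0,0.176,45],[-38,33,13,-0.4,0,0.235,45],[-47,41,16,-0.5,0,0.294,45],[-56,49,20,-0.59,0,0.347,45],[-61,54,21,-0.646,0,0.38,45],[-61,54,21,-0.646,0,0.38,45],[-61,54,21,-0.646,0,0.38,45]]]' >/dev/null; python3 go.py 517.5,-251,70,-12.8,60,1
python3 - <<'E'
from workcell import status,optics
import cv2,pickle
o=status.get_obs();d=optics.get_image('wrist');t=optics.get_image('top')
pickle.dump((o,d),open('w3.pkl','wb'))
a=cv2.resize(d['frame'][:,:,::-1],(560,420));b=cv2.resize(t['frame'][225:310,300:480,::-1],None,fx=1.3*2,fy=1.3*2)
cv2.imwrite('pics/w3.png',d['frame'][:,:,::-1]);cv2.imwrite('pics/t3.png',t['frame'][:,:,::-1])
E
```

```text
t 15.7 q [-0.659  0.694  2.337  2.669  0.95  -1.511] p [ 519.2 -251.   109.8] z [ 0.846 -0.187 -0.499] w 54.1 F [ 0.4  0.7 -1.4] g 30.0
shift [-35.3   0.4  18.4] turn [-0.005 -0.001  0.001] deg 0.3
```

View pics/w3.png

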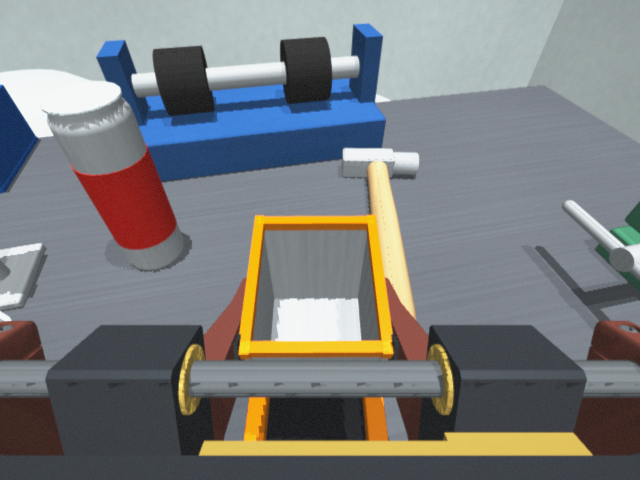

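```bash
python3 -m inch '[[[-10,0,5,-0.005,0,0,45],[-22,0,10,-0.005,0,0,45],[-34,0,17,-0.005,0,0,45],[-44,0,23,-0.005,0,0,45],[-44,0,23,-0.005,0,0,45],[-44,0,23,-0.005,0,0,45]]]' >/dev/null; python3 go.py 516.5,-251.2,46,-12.8,60,1
python3 - <<'E'
from workcell import status,optics
import cv2,pickle
for n in('side',):
    t=optics.get_image(n);pickle.dump(t,open('s4.pkl','wb'))
cv2.imwrite('pics/s4.png',cv2.resize(t['frame'][220:380,300:480,::-1],None,fx=3.7,fy=3.7,interpolation=2))
E
```

```text
t 16.4 q [-0.66   0.839  2.319  2.713  1.062 -1.579] p [ 516.1 -251.8   59.7] z [ 0.844 -0.195 -0.5  ] w 53.9 F [-0.   0.9 -0.7] g 30.0
shift [-11.7  -0.7   7. ] turn [ 0.004 -0.    -0.002] deg 0.2
```

View pics/s4.png

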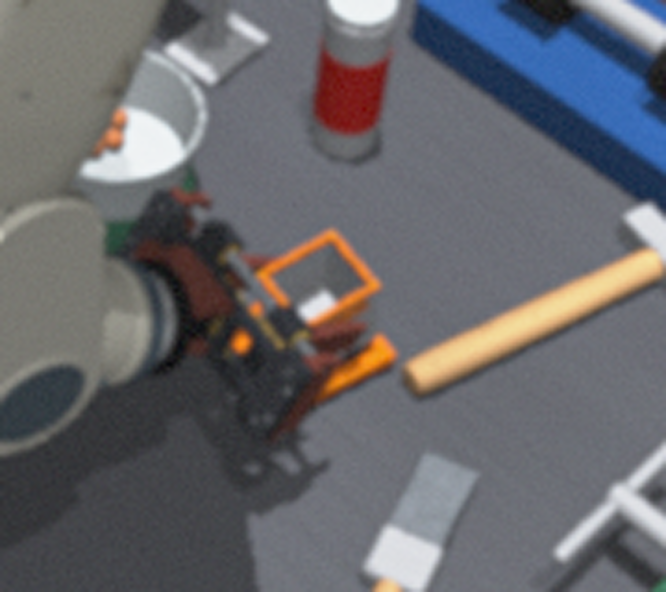

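The cup hangs over the pocket, and the hammer is clear. I'll lower it gently and watch the force.

```bash
python3 -m inch '[[[-4,0,2,0,0,0,45],[-8,0,5,0,0,0,45],[-11,0,6.4,0,0,0,45],[-11,0,6.4,0,0,0,45],[-11,0,6.4,0,0,0,45],[-11,0,6.4,0,0,0,45]]]' >/dev/null; python3 go.py 516.5,-251.2,45,-12.8,60,1
```

```text
t 17.05 q [-0.659  0.874  2.313  2.721  1.094 -1.592] p [ 515.9 -251.5   49.1] z [ 0.846 -0.197 -0.495] w 54.2 F [-13.8   2.   18.4] g 30.0
shift [-3.3 -0.4  2.4] turn [ 0.005 -0.005 -0.002] deg 0.4
```

```bash
python3 kin.py; python3 - <<'E'
from kin import *
m=np.load('m.npy')
for q in([0.543,0.867,2.072,3.793,0.88,-1.71],[0.542,0.869,2.07,3.792,0.88,-1.711],[-0.66,0.839,2.319,2.713,1.062,-1.579],[-0.659,0.874,2.313,2.721,1.094,-1.592]):
    p,r=fk(q,m);M=r.as_matrix();print(p.round(1),M[:,2].round(4),'ytilt',M[2,1].round(4))
from workcell import status;o=status.get_obs();print(o['ft_force'],o['moment'],fk(o['qpos'],m)[0])
E
```

```text
[ 11.9   0.  312.4 563.1  77.5 484.9 290.6   0. ] rms 0.02 rot [0.0, 0.0, 0.0, 0.0, 0.0, 0.0, 0.0, 0.0, 0.0, 0.0, 0.0, 0.0, 0.0, 0.0, 0.0, 0.0, 0.0, 0.0, 0.0, 0.0, 0.0, 0.0, 0.0, 0.0]
[631.4 236.3  40.7] [ 0.8652 -0.0236 -0.5008] ytilt -0.0019
[632.3 236.3  39.8] [ 0.8653 -0.0237 -0.5007] ytilt -0.0009
[ 516.  -251.8   59.8] [ 0.8437 -0.1953 -0.5001] ytilt 0.0003
[ 516.  -251.3   48.9] [ 0.8462 -0.1965 -0.4953] ytilt -0.0001
[-13.84042675   1.95283208  18.44284692] [-0.47230875 -1.19481249 -0.19907856] [ 515.93247624 -251.51476013   49.07718784]
```

Contact came 3 mm early. Comparing the rim in the two wrist views, the far rim now looks larger, so the cup has probably pitched about 10° in the pads. I'll lift a little and measure it by PnP on the mouth.

```bash
python3 -m inch '[[[8,0,-4.5,0,0,0,45],[10,0,-6,0,0,0,45],[10,0,-6,0,0,0,45],[10,0,-6,0,0,0,45]]]' >/dev/null; python3 go.py
cat > mouth.py <<'E'
import cv2,pickle,numpy as np
from scipy.spatial.transform import Rotation as R
from workcell import status,optics
def mouth(o,d,seed=(315,300)):
    f=cv2.cvtColor(d['frame'],cv2.COLOR_RGB2HSV)
    msk=cv2.inRange(f,(8,150,120),(26,255,255));msk=cv2.morphologyEx(msk,cv2.MORPH_CLOSE,np.ones((3,3)))
    cs,h=cv2.findContours(msk,cv2.RETR_CCOMP,cv2.CHAIN_APPROX_NONE)
    cs=[c for c,k in zip(cs,h[0]) if k[3]>=0 and cv2.pointPolygonTest(c,seed,False)>0]
    hull=cv2.convexHull(max(cs,key=cv2.contourArea))
    for e in np.linspace(2,30,57):
        q=cv2.approxPolyDP(hull,e,True)
        if len(q)<=4:break
    q=q[:,0].astype(float);q=q[np.argsort(q[:,1])]
    q=np.r_[q[:2][np.argsort(q[:2,0])],q[2:][np.argsort(-q[2:,0])]] # BL,BR,FR,FL
    obj=np.float64([[28,24,64],[28,-24,64],[-28,-24,64],[-28,24,64]])
    K=np.array([[d['fx'],0,d['cx']],[0,d['fy'],d['cy']],[0,0,1]])
    _,rv,tv=cv2.solvePnP(obj,q,K,None);H=d['hand_eye'];r=R.from_rotvec(o['orientation'])
    Rc=r.as_matrix()@H[:3,:3]@cv2.Rodrigues(rv)[0];pc=r.apply(H[:3,:3]@tv[:,0]+H[:3,3])+o['ee_pos']
    z=Rc[:,2];hd=np.degrees(np.arctan2(Rc[1,0],Rc[0,0]))
    print('px',q.round().tolist(),'cup pos',pc.round(1),'z',z.round(3),'yaw',round(hd,1),'lean toward heading deg',round(float(np.degrees(np.arcsin(z@np.array([np.cos(np.radians(hd)),np.sin(np.radians(hd)),0])))),1))
if __name__=='__main__':
    for n in('w2','w3'):
        mouth(*pickle.load(open(n+'.pkl','rb')),seed=(315,270))
    o=status.get_obs();d=optics.get_image('wrist');pickle.dump((o,d),open('w5.pkl','wb'));mouth(o,d,(315,270))
E
python3 mouth.py
```

```text
t 17.45 q [-0.659  0.843  2.318  2.715  1.065 -1.581] p [ 516.1 -251.4   58.2] z [ 0.844 -0.195 -0.5  ] w 53.4 F [ 0.7 -0.8 -1.8] g 30.0Traceback (most recent call last):
  File "mouth.py", line 23, in <module>
    mouth(*pickle.load(open(n+'.pkl','rb')),seed=(315,270))
    ~~~~~^^^^^^^^^^^^^^^^^^^^^^^^^^^^^^^^^^^^^^^^^^^^^^^^^^
  File "mouth.py", line 9, in mouth
    hull=cv2.convexHull(max(cs,key=cv2.contourArea))
                        ~~~^^^^^^^^^^^^^^^^^^^^^^^^
ValueError: max() iterable argument is empty
```

```bash
sed -i 's/(8,150,120),(26,255,255)/(5,140,60),(32,255,255)/; s/np.ones((3,3))/np.ones((5,5))/' mouth.py; python3 mouth.py; python3 - <<'E'
import pickle,cv2
d=pickle.load(open('w2.pkl','rb'))[1]['frame'];f=cv2.cvtColor(d,cv2.COLOR_RGB2HSV)
print([f[y,312].tolist() for y in (228,232,238,344,350,356)],[f[290,x].tolist() for x in(240,245,250,376,380,384)])
E
```

```text
px [[262.0, 240.0], [362.0, 239.0], [374.0, 339.0], [249.0, 340.0]] cup pos [634.9 236.9  -8.3] z [0.055 0.006 0.998] yaw -1.3 lean toward heading deg 3.2
px [[263.0, 231.0], [366.0, 229.0], [379.0, 339.0], [253.0, 341.0]] cup pos [ 529.4 -254.1   65. ] z [-0.061  0.025  0.998] yaw -11.8 lean toward heading deg -3.7
px [[263.0, 228.0], [367.0, 227.0], [379.0, 340.0], [252.0, 341.0]] cup pos [ 527.5 -254.7   15. ] z [-0.088  0.03   0.996] yaw -12.7 lean toward heading deg -5.3
[[15, 225, 207], [15, 223, 206], [14, 213, 207], [28, 245, 247], [28, 245, 247], [13, 207, 206]] [[108, 27, 96], [28, 245, 247], [28, 245, 247], [28, 245, 247], [27, 245, 247], [100, 25, 93]]
```

```bash
python3 go.py 513.5,-250.6,58,-12.8,52,1|tail -1;  python3 -m inch '[[[-1,0,-2,0,-0.07,0,45],[-1,0,-2,0,-0.14,0,45],[-1,0,-2,0,-0.14,0,45],[-1,0,-2,0,-0.14,0,45]]]' >/dev/null; python3 go.py 513.5,-250.6,46,-12.8,52,1; python3 -c "
from mouth import *
o=status.get_obs();d=optics.get_image('wrist');mouth(o,d,(315,270))"
```

```text
shift [-1.3 -0.1 -2.3] turn [ 0.003 -0.139 -0.002] deg 8.0
t 17.9 q [-0.634  0.742  2.299  2.699  0.818 -1.517] p [ 514.2 -250.8   58.8] z [ 0.769 -0.178 -0.614] w 53.9 F [ 0.4 -0.8 -1.4] g 30.0
shift [-10.6  -0.1   7.3] turn [ 0.003 -0.002 -0.002] deg 0.2
px [[263.0, 228.0], [367.0, 227.0], [379.0, 340.0], [253.0, 341.0]] cup pos [ 520.6 -252.8   13.8] z [ 0.036 -0.004  0.999] yaw -12.5 lean toward heading deg 2.1
```

```bash
python3 -m inch '[[[-4,0,3,0,0,0,45],[-7,0,5.5,0,0,0,45],[-8,0,6.2,0,0,0,45],[-8,0,6.2,0,0,0,45],[-8,0,6.2,0,0,0,45]]]' >/dev/null; python3 go.py 513.5,-250.6,46,-12.8,52,1
```

```text
t 18.45 q [-0.635  0.77   2.294  2.708  0.836 -1.53 ] p [ 513.6 -250.8   48. ] z [ 0.767 -0.178 -0.616] w 53.4 F [-0.4  0.9 -0.2] g 30.0
shift [-1.6 -0.2  1.1] turn [ 0.003  0.001 -0.003] deg 0.2
```

```bash
python3 -m inch '[[[-1,0,0.7,0,0,0,45],[-1.6,0,1.2,0,0,0,45],[-1.6,0,1.2,0,0,0,45]]]' >/dev/null; python3 go.py 513.5,-250.6,46,-12.8,52,1
```

```text
t 18.75 q [-0.634  0.775  2.293  2.71   0.84  -1.533] p [ 513.7 -250.9   46.3] z [ 0.767 -0.178 -0.616] w 53.8 F [-0.2  0.5 -1.7] g 30.0
shift [-0.4 -0.2 -0. ] turn [ 0.003  0.001 -0.002] deg 0.2
```

```bash
python3 -m inch '[[[-0.8,0,0.6,0,0,0,45],[-1.2,0,0.9,0,0,0,45],[-1.6,0,1.2,0,0,0,45],[-1.6,0,1.2,0,0,0,45]]]' >/dev/null; python3 go.py 513.5,-250.6,46,-12.8,52,1
```

```text
t 19.15 q [-0.635  0.781  2.292  2.712  0.844 -1.535] p [ 513.6 -250.8   44.2] z [ 0.767 -0.178 -0.616] w 54.1 F [-0.5  0.4 -1.5] g 30.0
shift [ 1.3 -0.2 -1.2] turn [ 0.003  0.001 -0.002] deg 0.2
```

```bash
python3 -m inch '[[[-0.8,0,0.6,0,0,0,45],[-1.6,0,1.2,0,0,0,45],[-1.6,0,1.2,0,0,0,45]]]' >/dev/null; python3 go.py;  python3 -m inch '[[[-0.8,0,0.6,0,0,0,45],[-0.8,0,0.6,0,0,0,45]]]' >/dev/null; python3 go.py
```

```text
t 19.45 q [-0.635  0.786  2.292  2.713  0.849 -1.538] p [ 513.6 -250.8   42.3] z [ 0.768 -0.178 -0.616] w 54.1 F [-0.5  0.6  0.4] g 30.0
t 19.65 q [-0.635  0.788  2.292  2.714  0.853 -1.539] p [ 513.6 -250.8   42.3] z [ 0.769 -0.178 -0.614] w 54.0 F [-4.9  1.5  9.6] g 30.0
```

Contact at TCP z 42.3. I'll release partway so the fingers stay clear of the hammer.

```bash
python3 -m inch '[[[0.8,0,-0.6,0,0,0,60],[0.8,0,-0.6,0,0,0,68],[0.8,0,-0.6,0,0,0,78],[0.8,0,-0.6,0,0,0,78],[0.8,0,-0.6,0,0,0,78],[0.8,0,-0.6,0,0,0,78]]]' >/dev/null; python3 go.py; python3 -c "
from mouth import *
o=status.get_obs();d=optics.get_image('wrist');pickle.dump((o,d),open('w6.pkl','wb'));mouth(o,d,(315,270))"
```

```text
t 20.25 q [-0.635  0.786  2.291  2.713  0.849 -1.538] p [ 513.7 -250.8   42.2] z [ 0.767 -0.178 -0.616] w 68.6 F [-0.7 -0.7 -0. ] g 0.0
px [[263.0, 229.0], [367.0, 227.0], [380.0, 340.0], [253.0, 341.0]] cup pos [ 518.5 -252.8   -2.3] z [ 0.055 -0.003  0.998] yaw -12.4 lean toward heading deg 3.1
```

Released: the lean matches the flat reference and the height is +6 mm, the pocket floor. Back off along the tool axis.

```bash
python3 -m inch '[[[0,0,-10,0,0,0,78],[0,0,-30,0,0,0,78],[0,0,-60,0,0,0,78],[0,0,-90,0,0,0,78],[0,0,-120,0,0,0,78],[40,0,-150,0,0,0,78],[80,0,-180,0,0,0,78],[80,0,-180,0,0,0,78],[80,0,-180,0,0,0,78]]]' >/dev/null; python3 go.py; python3 - <<'E'
from workcell import status,optics
import cv2,pickle,numpy as np
from wr import *
from mouth import *
t=optics.get_image('top');pickle.dump(t,open('top.pkl','wb'))
import h
f=cv2.cvtColor(t['frame'],cv2.COLOR_RGB2HSV)
# copper balls in whole top view
m=cv2.inRange(f,(5,90,120),(16,230,255));n,l,s,c=cv2.connectedComponentsWithStats(m)
print('copper',[(c[i].round(0).tolist(),int(s[i,4])) for i in range(1,n) if s[i,4]>5 and 100<c[i][0]<480 and 150<c[i][1]<340])
crop=f[247:287,324:364];print('copper px in bowl',int((m[235:300,312:376]>0).sum()),'circles')
g=cv2.resize(t['frame'][235:300,312:376],None,fx=6,fy=6,interpolation=cv2.INTER_CUBIC)
cc=cv2.HoughCircles(cv2.resize(m[235:300,312:376],None,fx=6,fy=6),cv2.HOUGH_GRADIENT,1.5,32,param1=100,param2=12,minRadius=17,maxRadius=32)
print(None if cc is None else (cc[0]/6+[312,235,0]).round(1).tolist())
E
```

```text
t 21.2 q [-0.772  0.204  2.462  2.241  0.547 -1.106] p [ 423.6 -230.3  219.5] z [ 0.77  -0.181 -0.612] w 68.7 F [0.5 0.5 0.3] g 0.0
copper [([474.0, 216.0], 218), ([477.0, 243.0], 17), ([424.0, 248.0], 13), ([440.0, 252.0], 7), ([448.0, 254.0], 7), ([325.0, 257.0], 31), ([332.0, 256.0], 28), ([429.0, 254.0], 6), ([448.0, 258.0], 7), ([331.0, 267.0], 124), ([322.0, 275.0], 28), ([419.0, 279.0], 14), ([328.0, 282.0], 29), ([446.0, 284.0], 9), ([424.0, 286.0], 8), ([444.0, 287.0], 8)]
copper px in bowl 240 circles
[[332.6, 256.6, 3.0], [328.6, 281.6, 3.0], [323.6, 277.4, 4.8], [325.1, 257.9, 3.0], [321.6, 265.6, 3.1], [328.9, 262.9, 4.6], [328.4, 271.4, 5.2], [338.9, 264.1, 3.1], [334.6, 272.6, 4.0], [316.6, 270.6, 3.9]]
```

Eight balls' worth of copper lies in the bowl: four single blobs of about 29 px plus one of 124 px, with none elsewhere. The arm is clear of everything, so I'll hand in.

```bash
python3 -c "
from workcell import ctrl
print(ctrl.close_job())"
```

```text
the job is handed in; nothing more can be done
None
```

I handed the job in at about 21 s, with no verdict shown: camera checks put all eight balls in the feeder bowl and the empty cup flat in the tray pocket, the light bar wasn't touched, and I didn't re-check the other bystanders afterwards.

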